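Brace a truffle jar and unscrew its tight cap

ROBOT

A 6-joint arm with a two-finger parallel gripper is mounted at the origin on the work surface. World frame = base frame: x ahead of the robot, y to its left, z up, the work surface at z = 0. Lengths are in m, angles in rad, forces in N, time in s.
With the tool pointing down it reaches from about 0.35 to 0.85 m from the base axis. Payload 8.1 kg.
Tool frame: the origin (TCP) lies at the very end of the fingers, on their centre line; the grasp point (between the pads) lies 19 mm behind it (robot.pinch_z is the distance from the TCP to the grasp point, in m); y points along the fingers, x is the direction in which the jaws open and shut, and the axes are right-handed (so a half turn about y gives the same grasp; the last joint's range is limited). The gripper opens to 93 mm and grips with 3 to 60 N. Pads are 15 mm wide; open, the fingers measure 128 mm over their backs; the gripper's body (75 mm by 188 mm) begins 65 mm behind the grasp point.
Start: joints at [1.108, 0.13, 1.488, -0, 1.523, -0.085], TCP at [0.221, 0.558, 0.184] pointing down, gripper open.
Joint ranges: [-2.96, 2.96], [-0.89, 2.26], [0.02, 2.5], [-1.34, 4.48], [0, 2.73], [-2.66, 2.66]. Speed limits (rad/s): [2.39, 2.39, 2.79, 3.14, 3.14, 3.14].

INTERFACE

Orientations are given as a rotation vector (axis times angle).
In Python, from plant import robot gives the robot as it stands.
- The arm moves only by the shell command python3 -m inch 'ROWS' [FORCE]. ROWS is JSON, a list of rows, each a list of 5 numbers: the closure, from -1 (fully open) to 1 (shut), then the shift along the world's x, y, z in m, then the turn about the world's z in rad. A call has 1 to 8 rows; each row is the pose to reach, as a shift and turn from the pose measured when the call began; what a row does not reach only later rows make up. A row lasts 1/8 s, in which the tool goes at most 62.5 mm and 10.7 degrees, less where a joint would pass 70% of its speed; a pose out of reach is approached as far as the arm can. A call with a gripper value outside its range is refused whole. The fingers move at their own pace and stop on an object; FORCE is the grip in N (left out, the last holds). Time passes only in rows, so rows that repeat a pose let the fingers close. It gives the time, the measured TCP pose, the force and the opening at its end, in the units of the state.
- robot.read_state(): the state, without advancing time (a new reading comes with each control period).
- robot.read_camera(name): name is "scene" or "top"; returns a dict with "color" (420x560x3 uint8, red, green, blue), "mtx" (3x3 intrinsics, pixels), "R" (3x3) and "t" (3): a world point X has camera coordinates R X + t. Camera axes: x right, y down, z forward; pixel columns grow to the right and rows downward; lengths in m; the calibration is good to about 2 mm. A picture is of the moment at which its call begins. There is no depth.
- robot.close_job(): hands the job in, once; it reports no verdict.
The state is a dict: "t": time; "q": joint angles; "dq": joint speeds; "joint_torque": joint torques, N m; "tool_pos": TCP position; "orientation": TCP orientation; "force": force on the tool from outside, world axes, zero at the start; "wrist_torque": the same for the moment, N m; "opening": finger opening in m.
Only numpy, scipy, OpenCV 4.12 (cv2) and the standard library are available. Lean on these libraries where they do the work, as an engineer would, in place of code of your own. Each camera call takes 0.05 s, during which the arm holds its last target. There are 200 camera calls.

TASK

Swing the red clamp lever of the jar holder fully shut so that the truffle jar is braced, then unscrew the jar's tight brass cap anticlockwise until its threads let go, and lift it straight up off the jar. Finish while still holding the cap in the gripper, level and still, about two centimetres above the jar's mouth, with the jar left standing clamped in its holder and the other things on the counter left alone.

Things in the scene. Friction and masses are not known exactly. Their poses are not given: they have to be found in the camera images.
- holder: Aluminium jar holder fixed to the counter: base plate 110 x 170 mm, 10 mm thick, with 40 mm high cheeks and a sprung rubber V jaw; origin at the centre of the base plate's underside, right under the jar (z up). The jaw is on its -y side, the lever's hinge on its +y side.
- clamp_lever (a joint): Hinge of the red clamp lever, vertical axis, rad. 0 = wide open (arm along the holder's +y); grows clockwise seen from above; at 1.57 the arm points along the holder's +x; stop at 1.65 = fully shut. From about 0.8 its roller cam pushes the jar up to 5 mm towards the holder's -y into the jaw, taking 3 to 5 N at the post; past its dead centre at 1.45 it stays shut by itself. Starts at 0 to 0.35.
- lever_grip (a point): Point on the axis of the red upright post at the lever's end, 100 mm above the counter and 100 mm from the hinge axis. The post is round, 16 mm thick, and free from 64 to 108 mm above the counter; it can be pinched or pushed from above, and turns freely enough between the fingers.
- lever_hinge (a point): Point on the lever's hinge axis, 100 mm above the counter (the point is in the air; the lever's arm is 56 to 64 mm above the counter).
- jar: Loose round glass jar full of truffles, 70 mm diameter, 0.45 kg, standing on the holder's base plate; origin at the centre of its underside, z up along its axis. Straight to 72 mm, shoulder to 80 mm, neck 44 mm diameter to 98 mm, with a springy orange seal on the rim. Unless clamped it just turns along with the cap.
- jar_mouth (a point): Centre of the jar's mouth, 100 mm above the jar's underside.
- cap: Ribbed brass screw cap, 60 mm diameter, 18 mm high, 0.08 kg; origin at the centre of its open underside, z up; dark stripe along its x. Screwed on, its underside is 14 mm below jar_mouth, 6 mm above the shoulder. Unscrews anticlockwise from above with 0.4 to 0.5 N m (grip some 45 N), rising 2.5 mm; free after 1.05 to 1.25 rad, lifts straight off up to 1.75 rad, then meets a stop.
- nut_jar: Bystander: closed jar with black lid, 68 mm diameter, 110 mm high; origin under its centre.
- gift_box: Bystander: ruby gift box with gold band, 90 x 90 x 45 mm; origin under its centre.
- sample_bowl: Bystander: white bowl of samples, 110 mm diameter, 45 mm high; origin under its centre.

How it is judged:
By the outcome, as a careful person would: the job done as asked, in the order asked, and still so for the second after the job is handed in, while the arm keeps its last pose, push and grip.
It also fails if it takes over 61 s, if anything falls off the work surface, if the arm or the gripper's body presses on something with over 40 N, if the wrist force passes 120 N, or if a joint passes its speed limit or range.

## Working session

There is one attempt and no reset: what is moved stays moved. The work goes in short steps, Python scripts to look and compute and a shell command to move; the robot and the scene stay as the last step left them, time stands still between calls to the robot, and variables do not carry over. Pictures are saved under pics/ and viewed, about 8 in all and at most 12, crops included, and the job is handed in when it is done.

```bash
mkdir -p pics; ls
cat > h.py <<'E'
import numpy as np, cv2
from plant import robot
def cam(n,f=None):
    c=robot.read_camera(n)
    if f: cv2.imwrite('pics/'+f,cv2.cvtColor(c['color'],cv2.COLOR_RGB2BGR))
    return c
def ray(c,u,v):
    R=np.array(c['R']);t=np.array(c['t'])
    return -R.T@t, R.T@np.linalg.solve(np.array(c['mtx']),[u,v,1.])
def onz(c,u,v,z):
    o,d=ray(c,u,v); return o+d*(z-o[2])/d[2]
def proj(c,X):
    p=np.array(c['mtx'])@(np.array(c['R'])@np.array(X)+np.array(c['t'])); return p[:2]/p[2]
def tri(c1,p1,c2,p2):
    o1,d1=ray(c1,*p1);o2,d2=ray(c2,*p2)
    s=np.linalg.lstsq(np.c_[d1,-d2],o2-o1,rcond=None)[0]
    a=o1+s[0]*d1;b=o2+s[1]*d2
    return (a+b)/2,np.linalg.norm(a-b)
E
python3 - <<'E'
from h import *
a=cam('top','top1.png');b=cam('scene','scene1.png')
for c in(a,b): print(ray(c,280,210)[0], ray(c,280,210)[1])
print(robot.read_state())
E
```

```text
pics
[ 0.27897747 -0.00263713  1.26877647] [ 0.22751301  0.01374356 -0.97369448]
[ 1.0549992  -0.10623741  0.99050406] [-0.50712475  0.10430035 -0.85559812]
{'t': 0.1, 'q': array([ 1.10760998e+00,  1.31104780e-01,  1.48915415e+00,  1.98150001e-05,
        1.52298507e+00, -8.53943952e-02]), 'dq': array([ 0.00155845, -0.00075584, -0.00349039, -0.00135897, -0.0017679 ,
       -0.00053616]), 'joint_torque': array([ 2.49956047e-04, -5.61340141e+01, -4.93096733e+01,  7.70209450e-02,
        2.90484040e-02,  9.12338578e-06]), 'tool_pos': array([0.22103937, 0.55719964, 0.18348987]), 'orientation': array([-1.36538099, -0.92547332,  0.92786523]), 'force': array([-0.37348915,  0.61057452,  0.39741366]), 'wrist_torque': array([ 0.07799575,  0.02000105, -0.00925877]), 'opening': 0.09291736496250697}
```

View pics/top1.png

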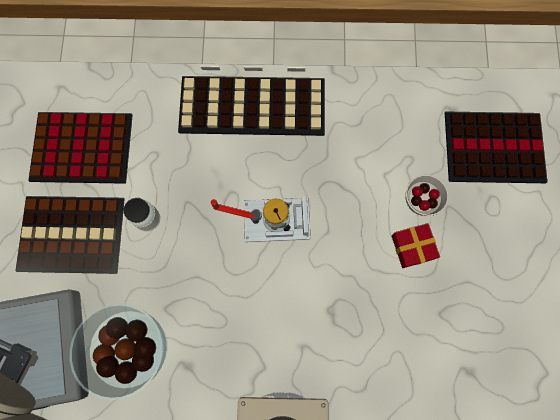

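View pics/scene1.png

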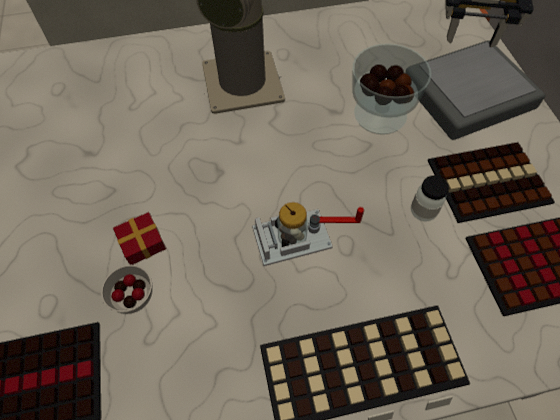

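Run:
```python
from h import *
from scipy.spatial.transform import Rotation as Ro
print(Ro.from_rotvec(robot.read_state()['orientation']).as_matrix().round(3), robot.pinch_z)
a=cv2.imread('pics/top1.png')[185:255,200:320];b=cv2.imread('pics/scene1.png')[190:270,245:375]
a=cv2.resize(a,(720,420),interpolation=cv2.INTER_CUBIC)
cv2.imwrite('pics/c1.png',a); cv2.imwrite('pics/c2.png',cv2.resize(b,(780,480),interpolation=cv2.INTER_CUBIC))
```

```text
[[ 0.369 -0.001 -0.929]
 [ 0.929 -0.001  0.369]
 [-0.002 -1.     0.   ]] 0.0188
```

View pics/c1.png

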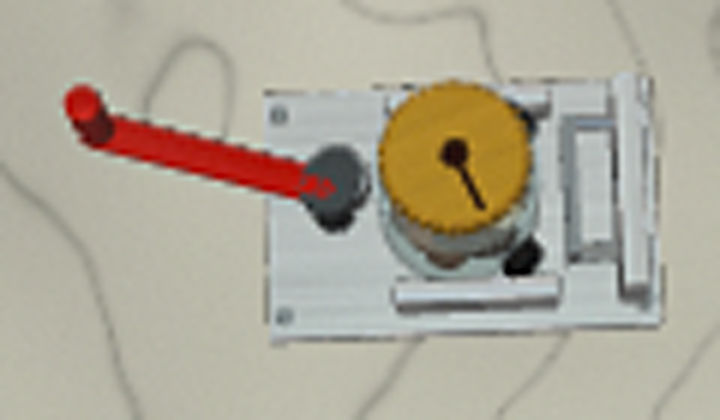

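View pics/c2.png

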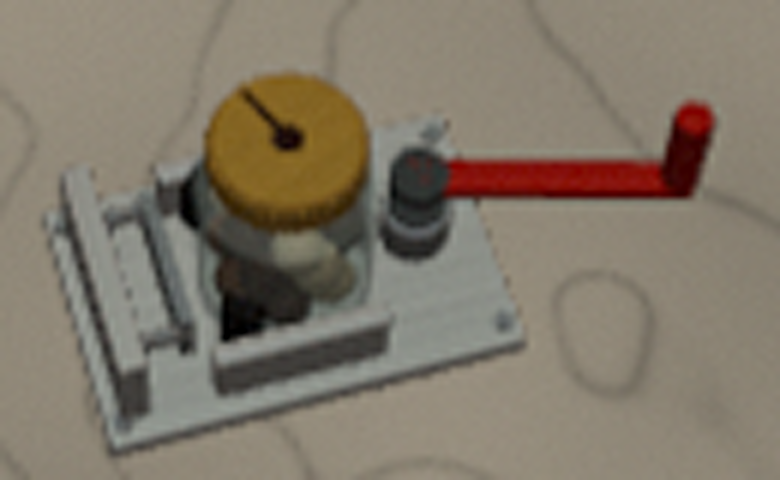

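Run:
```python
from h import *
a=cam('top');b=cam('scene')
T=lambda u,v:(200+u/6-.4,185+v/6-.4); S=lambda u,v:(245+u/6-.4,190+v/6-.4)
tc=[(265,92),(273,342),(662,326),(652,80)]
sc=[(445,120),(523,345),(112,450),(45,218)]  # order guess: near-robot/+y, far/+y ...
for n,f,c,L in(('T',T,a,tc),('S',S,b,sc)):
    P=np.array([onz(c,*f(*p),.010)[:2] for p in L]); print(n,P.round(4).tolist(),'mean',P.mean(0).round(4),[np.linalg.norm(P[i]-P[i-1]).round(4) for i in range(4)])
print('post',onz(a,*T(82,103),.108),onz(b,*S(694,116),.108),tri(a,T(82,103),b,S(694,116)))
print('hingetop',tri(a,T(337,172),b,S(420,170)))
for c,n in((a,'T'),(b,'S')):
    hsv=cv2.cvtColor(c['color'],cv2.COLOR_RGB2HSV)
    m=cv2.inRange(hsv,(14,120,90),(30,255,255))
    k,l,st,ce=cv2.connectedComponentsWithStats(m)
    for i in range(1,k):
        if st[i,4]>150: print(n,st[i],ce[i])
for z in(.114,):
  print('cap T',onz(a,*T(455,156),z),'S',onz(b,*S(287,137),z),tri(a,T(455,152),b,S(287,137)))
print('stripe',onz(a,*T(482,207),.114),onz(b,*S(244,92),.114))
# axis check
for X in([.4,0,.114],): print(proj(a,X),proj(b,X))
```

```text
T [[0.5986, 0.111], [0.4878, 0.1034], [0.4979, -0.0636], [0.607, -0.0586]] mean [0.5478 0.023 ] [np.float64(0.1697), np.float64(0.111), np.float64(0.1673), np.float64(0.1093)]
S [[0.4936, 0.1072], [0.6003, 0.1107], [0.6094, -0.0558], [0.5033, -0.0624]] mean [0.5516 0.0249] [np.float64(0.1699), np.float64(0.1068), np.float64(0.1667), np.float64(0.1063)]
post [0.56777292 0.17587621 0.108     ] [0.5680737  0.17666687 0.108     ] (array([0.56792509, 0.17631265, 0.10779825]), np.float64(0.0008189584069808237))
hingetop (array([0.5492493 , 0.07625726, 0.07360485]), np.float64(0.004230461232487165))
T [   0    0  560   12 4599] [322.97999565   3.90845836]
T [263 199  25  25 478] [275.26359833 210.89748954]
T [399 227  37  36 310] [417.01290323 244.13870968]
S [279 202  27  24 453] [292.43708609 213.69977925]
S [118 218  38  32 345] [136.55652174 233.5826087 ]
cap T [0.54712601 0.02458845 0.114     ] S [0.54756676 0.02604703 0.114     ] (array([0.5484749 , 0.02518593, 0.11569488]), np.float64(0.0012164920394155743))
stripe [0.52647151 0.01336925 0.114     ] [0.52514006 0.01487419 0.114     ]
[284.56775857 272.267497  ] [267.5425018  162.16460569]
```

```bash
python3 -m inch '[[-1,0,0,0.05,0],[-1,0.02,0,0.08,-0.15],[-1,0.06,-0.03,0.08,-0.32],[-1,0.11,-0.06,0.08,-0.48],[-1,0.16,-0.09,0.08,-0.64],[-1,0.21,-0.12,0.08,-0.8],[-1,0.25,-0.15,0.08,-0.95],[-1,0.25,-0.15,0.08,-0.95]]' 40
```

```text
t: 1.2
tool_pos: [0.4737, 0.4046, 0.263]
orientation: [-1.564, -0.185, 0.187]
force: [-0.8, 0.9, 0.1]
opening: 0.093
```

```bash
python3 -m inch '[[-1,0.02,-0.05,0,-0.15],[-1,0.045,-0.1,0,-0.3],[-1,0.065,-0.15,0,-0.45],[-1,0.08,-0.2,0,-0.45],[-1,0.094,-0.229,-0.02,-0.45],[-1,0.094,-0.229,-0.06,-0.45],[-1,0.094,-0.229,-0.1,-0.45],[-1,0.094,-0.229,-0.1,-0.45]]'
python3 - <<'E'
from h import *
a=cam('top','t2.png');b=cam('scene','s2.png')
i=a['color'][150:290,170:330];j=b['color'][130:290,250:410]
o=np.hstack([cv2.resize(i,(400,350)),cv2.resize(j,(400,400))[:350]])
cv2.imwrite('pics/c3.png',o[:,:,::-1]); print(robot.read_state()['tool_pos'])
E
```

```text
t: 2.2
tool_pos: [0.5644, 0.1758, 0.159]
orientation: [-1.567, 0.173, -0.159]
force: [-1.8, -0.4, 0.0]
opening: 0.093
[0.56759063 0.17636931 0.16406589]
```

View pics/c3.png

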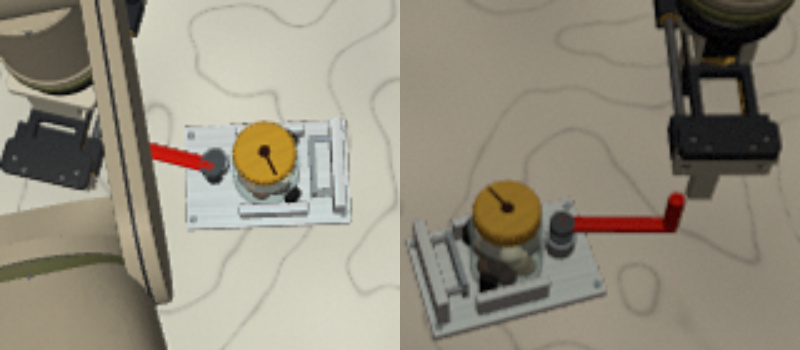

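The gripper is hanging open right above the red post, and nothing has been disturbed. Next I descend and pinch.

```bash
python3 -m inch '[[-1,0,0,-0.04,0],[-1,0,0,-0.08,0],[-1,0,0,-0.09,0],[-1,0,0,-0.09,0],[1,0,0,-0.09,0],[1,0,0,-0.09,0],[1,0,0,-0.09,0],[1,0,0,-0.09,0]]' 25; python3 -m inch '[[1,0,0,0,0],[1,0,0,0,0]]'; python3 -c "
from h import *
s=robot.read_state();print(s['q'],s['tool_pos'])"
```

```text
t: 3.3
tool_pos: [0.5677, 0.1764, 0.0744]
orientation: [-1.565, 0.167, -0.165]
force: [-1.0, 0.5, 0.1]
opening: 0.0574
t: 3.55
tool_pos: [0.5677, 0.1763, 0.0743]
orientation: [-1.565, 0.167, -0.165]
force: [-0.3, -0.6, 0.8]
opening: 0.0377
[ 2.14994194e-01  1.93773258e-01  1.62261821e+00 -8.01005462e-05
  1.32669969e+00  4.26863309e-01] [0.56772323 0.176347   0.07433391]
```

```bash
python3 -m inch '[[1,0,0,0,0],[1,0,0,0,0],[1,0,0,0,0],[1,0,0,0,0]]'
python3 - <<'E'
import numpy as np
h=np.array([.5468,.0784]);p0=np.array([.5677,.1763]);d=p0-h;f0=np.arctan2(d[1],d[0])
for t in np.arange(.1,1.5,.1):
    f=f0-t; print(round(t,2),(h+.1*np.array([np.cos(f),np.sin(f)])-p0).round(4),round(f,3))
E
```

```text
t: 4.05
tool_pos: [0.5677, 0.1764, 0.0743]
orientation: [-1.565, 0.167, -0.165]
force: [0.5, 0.6, -1.1]
opening: 0.0011
0.1 [ 0.0096 -0.0027] 1.26
0.2 [ 0.019  -0.0062] 1.16
0.3 [ 0.0279 -0.0106] 1.06
0.4 [ 0.0364 -0.016 ] 0.96
0.5 [ 0.0443 -0.0221] 0.86
0.6 [ 0.0516 -0.029 ] 0.76
0.7 [ 0.0581 -0.0366] 0.66
0.8 [ 0.0638 -0.0447] 0.56
0.9 [ 0.0687 -0.0535] 0.46
1.0 [ 0.0727 -0.0626] 0.36
1.1 [ 0.0757 -0.0721] 0.26
1.2 [ 0.0778 -0.0819] 0.16
1.3 [ 0.0789 -0.0919] 0.06
1.4 [ 0.079  -0.1019] -0.04
```

The fingers closed on nothing (1 mm opening), so I'm looking before doing anything else.

Run:
```python
from h import *
a=cam('top','t3.png');b=cam('scene','s3.png')
i=a['color'][170:250,190:310];j=b['color'][130:270,270:410]
o=np.hstack([cv2.resize(i,(390,260)),np.zeros((260,0,3),np.uint8)])
o=np.vstack([o,np.zeros((140,390,3),np.uint8)])
o=np.hstack([o,cv2.resize(j,(400,400),interpolation=cv2.INTER_CUBIC)])
cv2.imwrite('pics/c4.png',o[:,:,::-1])
print(proj(b,[.5677,.1764,.0743]),proj(a,[.5677,.1764,.0743]))
```

```text
[358.04064339 216.45833872] [214.96059117 205.09306806]
```

View pics/c4.png

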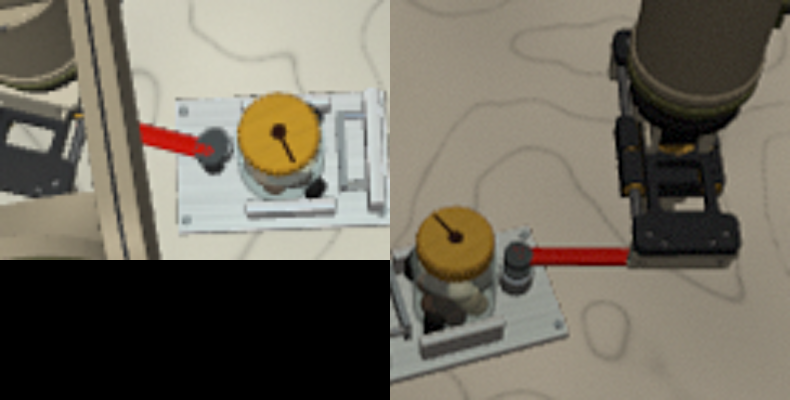

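Run:
```python
from h import *
b=cam('scene');a=cam('top')
f=lambda p:np.r_[390+(p[0]-270)*400/140,(p[1]-130)*400/140].round()
g=lambda p:np.r_[400+(p[0]-250)*2.5,(p[1]-130)*2.5].round()
for x in(.5677,.585,.6):print(x,'c4',f(proj(b,[x,.1764,.0743])),'y+.03',f(proj(b,[x,.2064,.0743])))
for x in(.5677,.614,.63):print(x,'c3',g(proj(b,[x,.176,.162])))
print('post now',f(proj(b,[.568,.176,.108])),f(proj(b,[.568,.176,.064])))
s=robot.read_state();print(s['tool_pos'],s['force'],s['opening'],s['q'])
cv2.imwrite('pics/c5.png',cv2.resize(b['color'][175:245,320:420],(800,560),interpolation=cv2.INTER_CUBIC)[:,:,::-1])
```

```text
0.5677 c4 [642. 247.] y+.03 [677. 240.]
0.585 c4 [648. 265.] y+.03 [684. 258.]
0.6 c4 [654. 281.] y+.03 [690. 274.]
0.5677 c3 [684. 164.]
0.614 c3 [701. 210.]
0.63 c3 [707. 226.]
post now [647. 226.] [639. 254.]
[0.56773202 0.17636751 0.07435878] [-0.01899386 -0.07369242 -0.2923093 ] 0.0006556834934790532 [ 2.15011523e-01  1.93722761e-01  1.62262784e+00 -6.03326887e-05
  1.32668177e+00  4.26839427e-01]
```

View pics/c5.png

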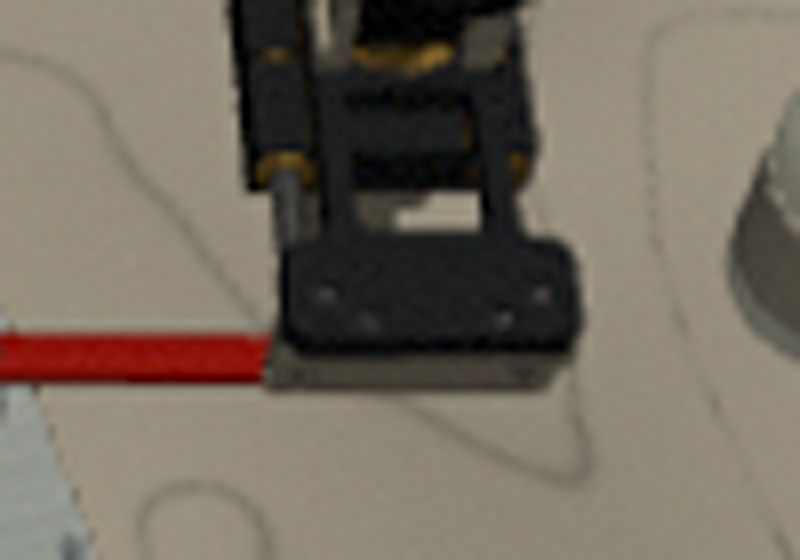

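```bash
python3 -m inch '[[1,0,0,0.04,0],[1,0,0,0.08,0],[1,0,0,0.12,0],[-1,0,0,0.12,0],[-1,0,0,0.12,0],[-1,0,0,0.12,0],[-1,0,0,0.12,0],[-1,0,0,0.12,0]]'
python3 - <<'E'
from h import *
b=cam('scene','s4.png');s=robot.read_state();P=s['tool_pos'];print(P,s['opening'])
k=6;x0,y0=310,130
im=cv2.resize(b['color'][y0:y0+100,x0:x0+130],(780,600),interpolation=cv2.INTER_CUBIC)[:,:,::-1].copy()
q=lambda X:tuple(int(v) for v in ((proj(b,X)-[x0,y0]+.5)*k))
xd=np.array([.978,-.208,0])
for X,c in((P,(255,0,255)),(P+xd*.0465,(0,255,0)),(P-xd*.0465,(0,255,0)),(P+xd*.064,(255,255,0)),([.5677,.1763,.108],(255,0,0))): cv2.drawMarker(im,q(X),c,0,14,1)
cv2.imwrite('pics/c6.png',im)
m=cv2.inRange(cv2.cvtColor(b['color'],cv2.COLOR_RGB2HSV),(0,180,80),(8,255,255))[195:235,310:380]
ys,xs=np.nonzero(m);print(xs.min()+310,xs.max()+310,ys.min()+195,ys.max()+195)
E
```

```text
t: 5.25
tool_pos: [0.5673, 0.1763, 0.1936]
orientation: [-1.565, 0.168, -0.164]
force: [-1.1, -0.8, -0.1]
opening: 0.0461
[0.56748776 0.17631618 0.19383078] 0.04928392971364201
319 363 208 222
```

View pics/c6.png

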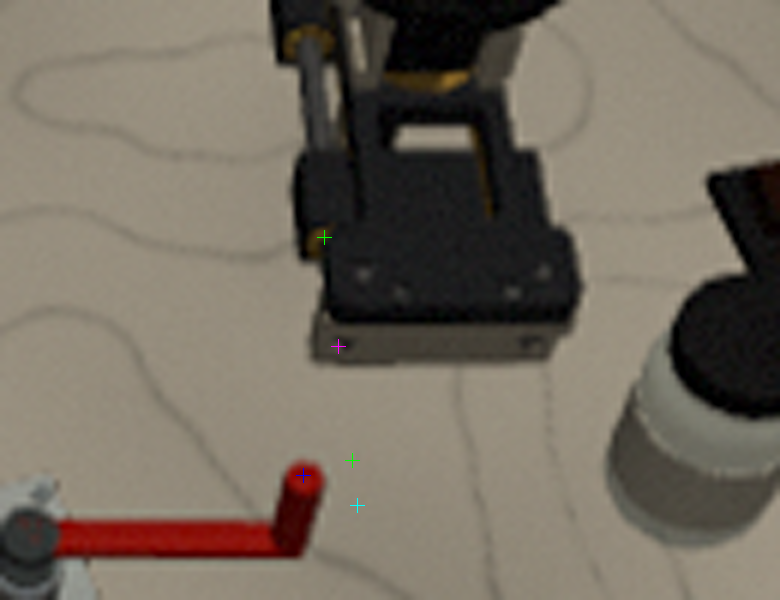

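Run:
```python
from h import *
b=cam('scene');a=cam('top','t4.png');s=robot.read_state();P=s['tool_pos']
x0,y0,k=310,130,6
q=lambda X:((proj(b,X)-[x0,y0]+.5)*k).round()
xd=np.array([.978,-.208,0]);zd=np.array([.208,.978,0]);U=np.array([0,0,.084])
for A,B in((.094,.0375),(.0375,.094)):
    print(A,B,[q(P+U+xd*A*i+zd*B*j).tolist() for i,j in((1,1),(1,-1),(-1,-1),(-1,1))])
print('base scene',proj(b,[0,0,0]),'top',proj(a,[0,0,0]))
print('top TCP',proj(a,P),proj(a,P+U),'op',s['opening'],'near finger',q(P+xd*.05),q(P+xd*.025+zd*.0075),q(P+xd*.025-zd*.0075))
```

```text
0.094 0.0375 [[536.0, 448.0], [288.0, 450.0], [236.0, -23.0], [458.0, -25.0]]
0.0375 0.094 [[692.0, 293.0], [90.0, 298.0], [78.0, 109.0], [653.0, 105.0]]
base scene [242.27751337  81.33255283] top [281.52457969 446.65197478]
top TCP [207.68115725 192.48254356] [201.5761777  181.93557085] op 0.05764252880576445 near finger [354. 470.] [368. 407.] [324. 407.]
```

Run:
```python
from h import *
b=cam('scene');P=np.array([.22104,.5572,.1835]);xd=np.array([.369,.929,0]);zd=np.array([-.929,.369,0])
im=cv2.imread('pics/scene1.png');x0,y0,k=430,0,6
im=cv2.resize(im[0:60,430:560],(780,360),interpolation=cv2.INTER_CUBIC)
im=cv2.convertScaleAbs(im,alpha=1.6)
q=lambda X:tuple(int(v) for v in ((proj(b,X)-[x0,y0]+.5)*k))
for X,c in((P,(255,0,255)),(P+xd*.0465,(0,255,0)),(P-xd*.0465,(0,255,0)),(P+xd*.064,(255,255,0)),(P-xd*.064,(255,255,0))): cv2.drawMarker(im,q(X),c,0,14,1);print(q(X))
im2=cv2.resize(cv2.imread('pics/s2.png')[130:230,330:430],(600,600),interpolation=cv2.INTER_CUBIC)[150:390]
x0,y0=330,155
P=np.array([.5676,.1764,.162]);xd=np.array([.978,-.208,0]);zd=np.array([.208,.978,0])
for X,c in((P,(255,0,255)),(P+xd*.0465,(0,255,0)),(P+xd*.064,(255,255,0)),(P-xd*.0465,(0,255,0))): cv2.drawMarker(im2,q(X),c,0,14,1)
o=np.zeros((600,780,3),np.uint8);o[:360]=im;o[360:,:600]=im2
cv2.imwrite('pics/c7.png',o)
```

```text
(216, 323)
(327, 335)
(105, 311)
(369, 339)
(64, 307)
```

View pics/c7.png

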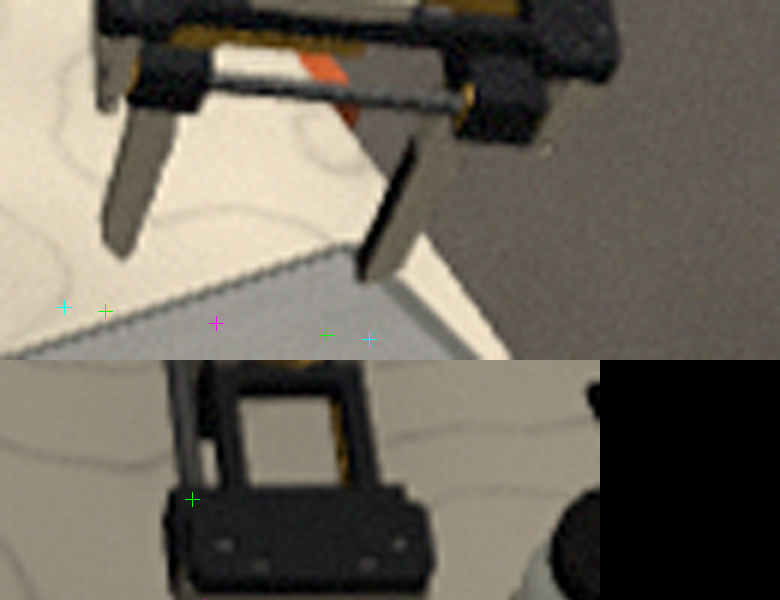

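Run:
```python
from h import *
from scipy.optimize import least_squares
b=cam('scene');P=np.array([.22104,.5572,.1835]);xd=np.array([.369,.929,0])
L=np.array([430+118/6-.5,255/6-.5]);R=np.array([430+370/6-.5,278/6-.5])
for s in(.05,.055,.06,None):
    f=lambda v:np.r_[proj(b,P+v[:3]-xd*(s or v[3]))-L,proj(b,P+v[:3]+xd*(s or v[3]))-R]
    r=least_squares(f,[0,0,0,.05]); print(s,r.x.round(4),r.fun.round(2))
g=lambda v:np.r_[proj(b,P+[0,0,v[0]]-xd*v[1])-L,proj(b,P+[0,0,v[0]]+xd*v[1])-R]
r=least_squares(g,[0,.05]);print('z only',r.x,r.fun)
```

```text
0.05 [ 0.0259 -0.019   0.0535  0.05  ] [ 0.02 -0.23 -0.02  0.23]
0.055 [-0.0549  0.0455 -0.0219  0.05  ] [ 0.02 -0.23 -0.02  0.23]
0.06 [-0.1357  0.1099 -0.0972  0.05  ] [ 0.02 -0.23 -0.02  0.23]
None [-1.2118  0.9681 -1.1007  0.1266] [ 0.02 -0.23 -0.02  0.23]
z only [0.03025317 0.05157284] [-0.47075717 -0.43362069 -0.50982829  0.02513856]
```

The fingertips appear about 30 mm above the reported TCP: a z-only shift fits both tips to 0.5 px. That explains closing over the top of the post. With the fingers straddling the post, going lower is safe under either reading, so I'll lower in stages.

```bash
python3 -m inch '[[-1,0,0,-0.05,0],[-1,0,0,-0.1,0],[-1,0,0,-0.12,0],[-1,0,0,-0.13,0],[-1,0,0,-0.14,0],[-1,0,0,-0.15,0],[-1,0,0,-0.15,0],[-1,0,0,-0.15,0]]' 25; python3 -m inch '[[1,0,0,0,0],[1,0,0,0,0],[1,0,0,0,0],[1,0,0,0,0],[1,0,0,0,0],[1,0,0,0,0],[1,0,0,0,0],[1,0,0,0,0]]'
```

```text
t: 6.5
tool_pos: [0.5682, 0.1765, 0.045]
orientation: [-1.565, 0.167, -0.166]
force: [-0.2, -0.9, 0.2]
opening: 0.0928
t: 7.5
tool_pos: [0.5682, 0.1765, 0.045]
orientation: [-1.565, 0.167, -0.166]
force: [-1.4, -0.0, 0.2]
opening: 0.0175
```

```bash
python3 -m inch '[[1,0,0,0,0],[1,0.005,-0.001,0,-0.05],[1,0.0096,-0.0027,0,-0.1],[1,0.0145,-0.0043,0,-0.15],[1,0.019,-0.0062,0,-0.2],[1,0.019,-0.0062,0,-0.2]]'
```

```text
t: 8.25
tool_pos: [0.5873, 0.1697, 0.0449]
orientation: [-1.547, 0.324, -0.323]
force: [-0.3, -2.5, 1.1]
opening: 0.0157
```

```bash
python3 -m inch '[[1,0.0089,-0.0044,0,-0.1],[1,0.0174,-0.0098,0,-0.2],[1,0.0253,-0.0159,0,-0.3],[1,0.0326,-0.0228,0,-0.4],[1,0.0391,-0.0304,0,-0.5],[1,0.0448,-0.0385,0,-0.6],[1,0.0448,-0.0385,0,-0.6]]'
```

```text
t: 9.12
tool_pos: [0.6307, 0.1298, 0.0448]
orientation: [-1.427, 0.792, -0.787]
force: [-8.9, -4.9, 6.8]
opening: 0.0149
```

```bash
python3 -m inch '[[1,0.0025,-0.0045,0,-0.05],[1,0.0049,-0.0096,0,-0.1],[1,0.007,-0.015,0,-0.16],[1,0.0088,-0.02,0,-0.22],[1,0.0116,-0.0305,0,-0.33],[1,0.0131,-0.0404,0,-0.43],[1,0.0131,-0.0404,0,-0.43]]'
```

```text
t: 10.0
tool_pos: [0.6434, 0.089, 0.0449]
orientation: [-1.271, 1.118, -1.111]
force: [-3.6, -0.9, 2.8]
opening: 0.0156
```

```bash
python3 -m inch '[[1,0,-0.005,0,-0.05],[1,0,-0.01,0,-0.1],[1,0,-0.013,0,-0.13],[1,0,-0.016,0,-0.13],[1,0,-0.016,0,-0.13]]'
```

```text
t: 10.62
tool_pos: [0.6437, 0.0782, 0.045]
orientation: [-1.209, 1.213, -1.199]
force: [2.7, 18.2, -1.1]
opening: 0.0154
```

```bash
python3 -m inch '[[-1,0,0,0,0],[-1,0,0,0,0],[-1,0,0,0,0],[-1,0,0,0.04,0],[-1,0,0,0.08,0],[-1,0,0,0.12,0],[-1,0.05,0,0.14,0],[-1,0.1,0.03,0.14,0]]'
python3 - <<'E'
from h import *
a=cam('top','t5.png');b=cam('scene','s5.png');s=robot.read_state();print(s['tool_pos'],s['opening'])
for c,n in((a,'T'),(b,'S')):
    m=cv2.inRange(cv2.cvtColor(c['color'],cv2.COLOR_RGB2HSV),(14,120,90),(30,255,255))
    k,l,st,ce=cv2.connectedComponentsWithStats(m)
    for i in range(1,k):
        if 300<st[i,4]<600: print(n,st[i],ce[i])
i=cv2.resize(a['color'][160:250,220:340],(400,300),interpolation=cv2.INTER_CUBIC)
j=cv2.resize(b['color'][160:280,240:400],(400,300),interpolation=cv2.INTER_CUBIC)
cv2.imwrite('pics/c8.png',np.hstack([i,j])[:,:,::-1])
E
```

```text
t: 11.62
tool_pos: [0.7467, 0.1056, 0.1895]
orientation: [-1.203, 1.21, -1.205]
force: [1.3, -0.4, 1.4]
opening: 0.09
[0.74586437 0.10989315 0.1794545 ] 0.0926673205101446
T [271 199  18  25 334] [279.47305389 210.4491018 ]
T [399 227  37  36 311] [416.99678457 244.11254019]
S [278 203  27  24 478] [291.39330544 214.19246862]
S [118 218  38  32 344] [136.61627907 233.71511628]
```

View pics/c8.png

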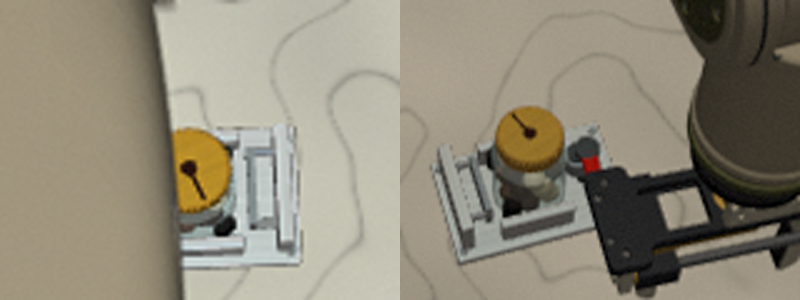

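```bash
python3 -m inch '[[-1,-0.04,-0.018,0,0],[-1,-0.08,-0.036,0,0],[-1,-0.12,-0.054,0,0],[-1,-0.16,-0.072,0,0],[-1,-0.198,-0.087,0,0],[-1,-0.198,-0.087,0,0],[-1,-0.198,-0.087,0,0],[-1,-0.198,-0.087,0,0]]'
python3 - <<'E'
from h import *
from scipy.spatial.transform import Rotation as Ro
b=cam('scene','s6.png');s=robot.read_state();print(s['tool_pos'],s['opening'],Ro.from_rotvec(s['orientation']).as_matrix().round(3).tolist(),s['q'])
for n in('scene1.png','s5.png','s6.png'):
    i=cv2.imread('pics/'+n);m=cv2.inRange(cv2.cvtColor(i,cv2.COLOR_BGR2HSV),(14,110,60),(32,255,255))[195:235,270:315]
    c=max(cv2.findContours(m,0,1)[0],key=cv2.contourArea);print(n,cv2.boundingRect(c),cv2.minEnclosingCircle(c),cv2.contourArea(c))
E
```

```text
t: 12.72
tool_pos: [0.5487, 0.0231, 0.1798]
orientation: [-1.212, 1.215, -1.196]
force: [-1.0, 0.1, -0.5]
opening: 0.0928
[0.54865268 0.0231107  0.17963654] 0.09302305952187105 [[0.005, -0.008, 1.0], [-1.0, 0.008, 0.005], [-0.008, -1.0, -0.008]] [-0.05657927  0.00413423  1.62895081  0.00705376  1.51713386  1.50878752]
scene1.png (9, 7, 27, 27) ((22.283288955688477, 20.2989559173584), 13.804304122924805) 515.0
s5.png (8, 8, 28, 26) ((21.470149993896484, 20.425373077392578), 13.714093208312988) 536.0
s6.png (8, 8, 28, 26) ((21.470149993896484, 20.425373077392578), 13.714093208312988) 537.0
```

```bash
python3 -m inch '[[-1,0,0,-0.04,0],[-1,0,0,-0.07,0],[-1,0,0,-0.09,0],[-1,0,0,-0.1,0],[-1,0,0,-0.11,0],[-1,0,0,-0.121,0],[-1,0,0,-0.121,0],[-1,0,0,-0.121,0]]' 15
python3 - <<'E'
from h import *
b=cam('scene','s7.png');s=robot.read_state();print(s['tool_pos'],s['force'])
cv2.imwrite('pics/c9.png',cv2.resize(b['color'][150:260,240:370],(780,660),interpolation=cv2.INTER_CUBIC)[:600,:,::-1])
E
```

```text
t: 13.78
tool_pos: [0.5491, 0.0231, 0.0592]
orientation: [-1.211, 1.214, -1.196]
force: [-0.2, -1.0, 0.1]
opening: 0.0931
[0.54917621 0.0230832  0.05932019] [ 0.83007247 -0.21076052  0.53649773]
```

View pics/c9.png

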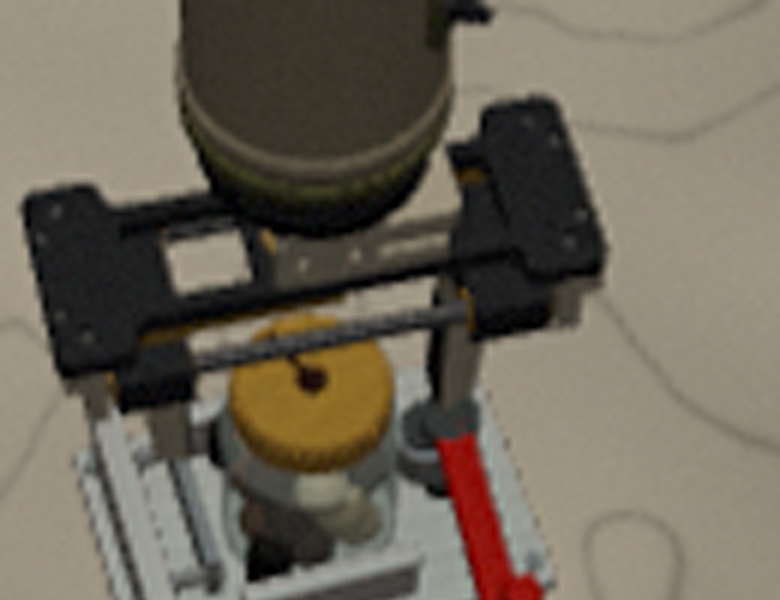

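The lever is shut, with its arm pointing along the holder's +x, and the fingers straddle the cap with tips near (170,460) and (460,400). I'll check the tip height, then grip.

```bash
python3 - <<'E'
from h import *
b=cam('scene')
for z in(.06,.08,.09,.1,.11):
    print(z,[((proj(b,[.549,.0231+d,z])-[240,150]+.5)*6).round().tolist() for d in(-.0516,.0516)])
E
python3 -m inch '[[1,0,0,0,0],[1,0,0,0,0],[1,0,0,0,0],[1,0,0,0,0],[1,0,0,0,0],[1,0,0,0,0]]' 15
```

```text
0.06 [[177.0, 480.0], [439.0, 429.0]]
0.08 [[176.0, 454.0], [442.0, 403.0]]
0.09 [[175.0, 441.0], [443.0, 389.0]]
0.1 [[174.0, 428.0], [445.0, 376.0]]
0.11 [[173.0, 414.0], [446.0, 362.0]]
t: 14.62
tool_pos: [0.5492, 0.0235, 0.0594]
orientation: [-1.211, 1.214, -1.196]
force: [-0.7, 4.0, 0.9]
opening: 0.0605
```

```bash
python3 -m inch '[[1,0,0.001,0,0],[1,0,0.001,0,0],[1,0,0.001,0,0]]' 55; python3 -m inch '[[1,0,0,0,0.1],[1,0,0,0.0005,0.2],[1,0,0,0.0008,0.3],[1,0,0,0.001,0.4],[1,0,0,0.001,0.4]]'
python3 - <<'E'
from h import *
from scipy.spatial.transform import Rotation as Ro
s=robot.read_state();X=Ro.from_rotvec(s['orientation']).as_matrix()[:,0];print(np.arctan2(X[1],X[0]),s['force'],s['wrist_torque'],s['tool_pos'])
E
```

```text
t: 15.0
tool_pos: [0.5492, 0.0237, 0.0594]
orientation: [-1.212, 1.214, -1.197]
force: [-0.4, -4.0, 1.0]
opening: 0.0598
t: 15.62
tool_pos: [0.549, 0.0241, 0.0601]
orientation: [-1.376, 0.915, -0.898]
force: [-0.7, 0.3, -1.7]
opening: 0.0598
-1.1662931407317805 [-0.68544294  0.2687457  -1.72080862] [0.02711717 0.06887641 0.17504737] [0.54902479 0.02406704 0.06007391]
```

```bash
python3 -m inch '[[1,0,0,0.0003,0.1],[1,0,0,0.0006,0.2],[1,0,0,0.0009,0.3],[1,0,0,0.0012,0.4],[1,0,0,0.0014,0.5],[1,0,0,0.0016,0.6]]'; python3 -c "
from h import *
s=robot.read_state();print(s['force'],s['wrist_torque'])"; python3 -m inch '[[1,0,0,0.0003,0.1],[1,0,0,0.0006,0.2],[1,0,0,0.0008,0.3],[1,0,0,0.0009,0.38],[1,0,0,0.0009,0.38]]'
python3 - <<'E'
from h import *
from scipy.spatial.transform import Rotation as Ro
b=cam('scene','s8.png')
s=robot.read_state();X=Ro.from_rotvec(s['orientation']).as_matrix()[:,0];print(np.arctan2(X[1],X[0]),s['force'],s['wrist_torque'],s['tool_pos'],s['q'][5])
E
```

```text
t: 16.38
tool_pos: [0.5486, 0.0242, 0.0611]
orientation: [-1.53, 0.452, -0.436]
force: [0.6, -0.5, -3.5]
opening: 0.06
[ 0.58379312 -0.49916886 -3.49393577] [-0.16145814  0.11080728 -0.03664195]
t: 17.0
tool_pos: [0.5485, 0.0243, 0.0619]
orientation: [-1.572, 0.155, -0.141]
force: [-0.6, 0.2, -0.7]
opening: 0.0599
-0.1893342525908968 [-0.49668219  0.08258189 -0.65712702] [-0.09510892  0.13632819  0.00758519] [0.54853316 0.0242965  0.06192089] 0.14625841957889024
```

```bash
python3 -m inch '[[1,0,0,0.001,0],[1,0,0,0.002,0],[1,0,0,0.003,0],[1,0,0,0.003,0]]'
python3 - <<'E'
from h import *
b=cam('scene','s9.png')
s=robot.read_state();print(s['force'],s['wrist_torque'],s['tool_pos'])
for n in('s7.png','s8.png','s9.png'):
    i=cv2.imread('pics/'+n);m=cv2.inRange(cv2.cvtColor(i,cv2.COLOR_BGR2HSV),(14,110,60),(32,255,255))[195:235,270:315]
    c=max(cv2.findContours(m,0,1)[0],key=cv2.contourArea);print(n,cv2.boundingRect(c),cv2.contourArea(c))
E
```

```text
t: 17.55
tool_pos: [0.5486, 0.0243, 0.0651]
orientation: [-1.572, 0.156, -0.142]
force: [-0.6, 0.4, -1.4]
opening: 0.0599
[ 0.69711499  0.28406818 -1.21416477] [-0.03578422  0.0574899   0.02602373] [0.54858773 0.02430406 0.06499762]
s7.png (8, 11, 28, 23) 443.0
s8.png (16, 7, 13, 4) 20.0
s9.png (16, 6, 12, 4) 24.0
```

```bash
python3 -m inch '[[1,0,0,0.004,0],[1,0,0,0.009,0],[1,0,0,0.014,0],[1,0,0,0.019,0],[1,0,0,0.024,0],[1,0,0,0.0285,0],[1,0,0,0.0285,0],[1,0,0,0.0285,0]]'
python3 - <<'E'
from h import *
b=cam('scene','s10.png');a=cam('top','t10.png');s=robot.read_state();print(s['force'],s['tool_pos'],s['opening'],s['dq'].round(4))
im=np.hstack([cv2.resize(b['color'][150:270,240:370],(455,420),interpolation=cv2.INTER_CUBIC),cv2.resize(a['color'][150:270,230:320],(315,420),interpolation=cv2.INTER_CUBIC)])
cv2.imwrite('pics/c10.png',im[:,:,::-1])
E
```

```text
t: 18.6
tool_pos: [0.5485, 0.0243, 0.0934]
orientation: [-1.572, 0.156, -0.142]
force: [0.5, 0.1, -0.8]
opening: 0.0598
[ 0.10709011  0.51498772 -0.2131918 ] [0.54834697 0.02430024 0.09316453] 0.060055940844493415 [-0.0002  0.0001  0.0004  0.0002 -0.0009  0.0006]
```

View pics/c10.png

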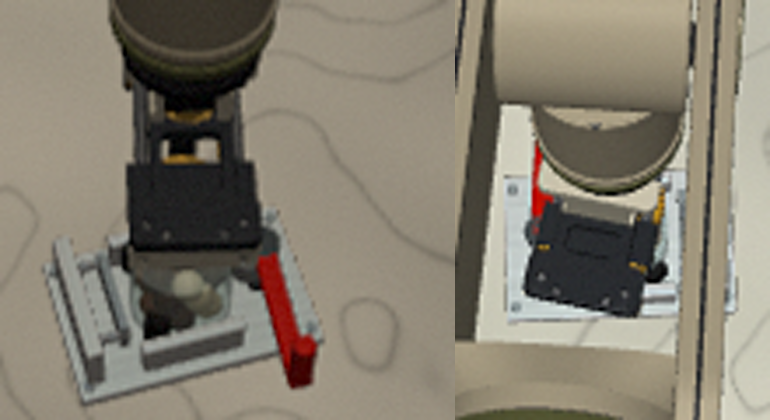

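```bash
python3 -m inch '[[1,0,0,0,0],[1,0,0,0,0]]'
python3 - <<'E'
from h import *
a,b=cv2.imread('pics/scene1.png').astype(int),cv2.imread('pics/s10.png').astype(int)
for n,(x,y,X,Y) in dict(gift=(110,210,170,268),bowl=(98,262,158,316),nut=(408,172,452,224)).items(): print(n,abs(a-b)[y:Y,x:X].mean().round(2))
print(robot.close_job())
E
```

```text
t: 18.95
tool_pos: [0.5482, 0.0243, 0.093]
orientation: [-1.572, 0.157, -0.141]
force: [0.3, -0.3, -1.1]
opening: 0.0599
gift 6.91
bowl 6.85
nut 6.55
the job is handed in; nothing more can be done
None
```

The job is done and handed in at about 19 s of the 61 s allowed. I swung the clamp lever shut, unscrewed the cap and lifted it off. The gripper still holds the cap, with its underside about 2 cm above the jar's mouth.

- **Lever:** I pushed it until it met its stop, with 18 N at the end. The pictures show its arm pointing along the holder's +x, and it stayed shut after I let go.
- **Cap:** I gripped it at 55 N and turned it 1.38 rad anticlockwise, and the gripper rose 2.5 mm. It then lifted with only about 1 N, roughly the cap's own weight. The total rise was about 33.7 mm.
- **Final state:** The opening is 60 mm, which matches the cap. The tool tilts about 0.01 rad and the joints are still. The last picture shows the jar standing in its holder with the lever shut.

**What failed or disagreed**
- **Missed first pinch:** My first try at the lever post closed on nothing. In the images the real fingertips sit roughly 20–35 mm above the reported TCP, and the height was not pinned down further. I corrected for it; the cap's height comes from the measured rise, so it does not depend on that offset.
- **Wrist torque:** It read at most 0.18 N m when I sampled it during the turn, below the stated 0.4–0.5 N m.
- **Cap not seen at the end:** The gripper hides it in the last picture, so the hold rests on the opening and the weight.
- **Bystanders:** The image differences were uniformly small (6.6–6.9 grey levels, no clear sign of movement). The gift box's position in the image was the same to 0.2 px after the lever was shut.

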